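# Make up two practical kits from the stock

### The arm

A 6-joint arm with a two-finger parallel gripper is mounted at the origin on a cart in front of the work surface, level with it; the furniture and walls round the work are solid. World frame = base frame: x ahead of the robot, y to its left, z up, the work surface at z = 0. Lengths are in mm, angles in rad, forces in N, time in s.
With the tool pointing down it reaches from about 350 to 975 mm from the base axis. Payload 7.1 kg.
Tool frame: the origin (TCP) lies midway between the tips of the shut fingers; the grasp point (between the pads) lies 19 mm behind it (ctrl.grip_depth is the distance from the TCP to the grasp point, in mm); z points along the fingers, y is the line along which they close (so a half turn about z gives the same grasp; the last joint's range is limited). The gripper opens to 88 mm and grips with 3 to 60 N. Pads are 20 mm wide; open, the fingers measure 115 mm over their backs; the gripper's body (75 mm by 178 mm) begins 61 mm behind the grasp point.
Start: joints at [1.233, 0.423, 1.63, -0, 1.089, -0.019], TCP at [195.86, 593.501, 222.675] pointing down, gripper open.
Joint ranges: [-3, 3], [-0.9, 2.11], [0.09, 2.58], [-1.31, 4.45], [0.11, 2.69], [-2.54, 2.54]. Speed limits (rad/s): [2.39, 2.39, 3.01, 3.14, 3.14, 3.14].

### API

Orientations are given as a rotation vector (axis times angle).
In Python, from workcell import get_obs, vision, ctrl gives the robot as it stands.
- The arm moves only by the tool step_arm, never from a script. Its argument "plan" is a list of rows, each a list of 7 numbers: the opening, from -1 (shut) to 1 (fully open), then the shift along the tool's x, y, z as a fraction of full scale, then the turn, a rotation vector about the tool's x, y, z as a fraction of full scale. In form: [[fingers, dx, dy, dz, wx, wy, wz], ...]. A call has 1 to 20 rows; each row shifts and turns the commanded pose from where the row before left it, along the tool's axes as they then stand; what a row does not reach is not made up. Full scale, the value 1, is 50 mm for a shift and 0.12 rad for a turn. A row lasts 1/8 s, in which the tool goes at most 62.5 mm and 10.7 degrees, less where a joint would pass 70% of its speed; a pose out of reach is approached as far as the arm can. A call with a number of a shift or a turn outside -1 to 1 is refused whole. A call with a gripper value outside its range is refused whole. The fingers move at their own pace and stop on an object; the grip force is fixed at half the most. Time passes only in rows, so rows that do not move let the fingers close. It gives the time, the measured TCP pose, the force, the opening and the grip force at its end, in the units of the state.
- get_obs(): the state, without advancing time (a new reading comes with each control period).
- vision.get_image(name): name is "scene" or "side" or "wrist"; returns a dict with "pixels" (384x512x3 uint8, red, green, blue), "depth" (384x512 float32, mm along the optical axis (not along the pixel's ray), 0 where there is no reading), "fx", "fy", "cx", "cy" (pixels), "k1" (the pictures are not rectified: a ray, as slopes to the right and down, at radius r is drawn at 1 + k1 r^2 times it, then the intrinsics apply), "T" (4x4, takes a point from camera to world coordinates); the wrist camera has in their place "T_tool_cam" (4x4, takes a point from camera to tool coordinates, whose origin is the TCP and whose axes are the flange's). Camera axes: x right, y down, z forward; pixel columns grow to the right and rows downward; lengths in mm; the calibration is good to about 2 mm. A picture is of the moment at which its call begins: read the wrist's pose just before it.
- ctrl.close_job(): hands the job in; it is judged then, once.
The state is a dict: "t": time; "qpos": joint angles; "qvel": joint speeds; "joint_torque": joint torques, N m; "ee_pos": TCP position; "orientation": TCP orientation; "ft_force": force on the tool from outside, world axes, zero at the start; "moment": the same for the moment, N m; "width": finger opening in mm; "grasp_force": force on a finger pad.
Only numpy, scipy, OpenCV 4.12 (cv2) and the standard library are available. Lean on these libraries where they do the work, as an engineer would, in place of code of your own. Each camera call takes 0.05 s, during which the arm holds its last target. There are 200 camera calls.

### The job

Make up the two practical kits from the stock between the trays: the blue tray (starch digestion) gets the amber dropper bottle standing in its large round well, the small amber vial standing in its small round well and the blue marker pen lying in its tool groove; the yellow tray (crystal growing), which already has its beaker, gets the pot of blue crystals standing in its small round well and the steel tweezers lying in its tool groove. Keep the bottle, vial and pot upright all the way and set things down rather than dropping them; leave the beaker standing in its well and the spatula where it lies.

Things in the scene. Friction and masses are not known exactly. Their poses are not given: they have to be found in the camera images.
- tray_blue: Blue kit tray, fixed, 152 (x) x 196 (y) x 27 mm, grey foam insert with its top 24 mm high. Origin: centre of the underside; at yaw 0 x points away from the robot and y left. Round wells 20 mm deep, floor 4 mm above the worktop: large, 60 mm wide, at x 37.5, y 55; small, 42 mm wide, at x 37.5, y -55. Tool groove along y at x -40 (see the yellow tray: same insert).
- tray_yellow: Yellow kit tray, fixed, same shape, size, frame and insert as the blue one; its large well holds the beaker. Groove in both trays: centre line x -40, 30 mm wide, from y -75 to 75, floor 12 mm above the worktop; half way along, a finger bay, x -76 to 2, y -24 to 24, floor 7 mm above the worktop, open through the front rim.
- dropper_bottle: Amber glass dropper bottle standing upright, 141 mm tall, body 33 to 43 mm wide and 78 mm tall, above it a black ribbed cap 25 mm across (92 to 106 mm above its foot) and a black rubber bulb 16 mm across to the top; the cap is screwed tight and can carry the bottle, 0.12 kg. Origin: centre of its foot; z up. (A like bottle far back by the taps is not stock.)
- vial: Small amber glass vial with yellow powder and a pale cap, standing, 21 mm across, 53 mm tall, the cap being the top 8 mm, 0.03 kg. Origin: centre of its foot; z up. (A like vial far back by the taps is not stock.)
- crystal_pot: Clear pot of blue crystals with a white screw cap, standing, 58 mm tall, body 28 mm across, cap 32 mm across (45 to 58 mm above its foot), 0.025 kg. Origin: centre of its foot; z up.
- marker: Blue marker pen lying flat on a dark green bench mat 2 mm thick, 129 mm long along its own y, about 12 mm wide, 12 to 14 mm high, 0.014 kg. Origin: under its middle; x across it, z up.
- tweezers: Plain steel tweezers lying flat on the 2 mm dark green bench mat, 120 mm long along their own y, 14 mm wide in the middle, 9 mm high, rigid, 0.018 kg. Origin: under their middle; x across them, z up.
- beaker: Small clear glass beaker, 44 x 50 mm, 71 mm tall, standing loose in the large well of the yellow tray, where it belongs. Origin: centre of its foot; z up.
- spatula: Thin steel spatula with a black grip, 198 mm long along its own y, 10 mm wide, 8 mm high, lying loose on the worktop in front of the upright containers; no kit needs it. Origin: under its middle.

How it is judged (in metres and radians):
At the end, for the whole second after the job is handed in: Bottle, vial and pot stand in their wells and the beaker still in its own: foot on the well floor, centre within 14 mm of the well's, tilt under 0.15 rad; marker and tweezers lie flat in their grooves, within 13 mm across, 25 mm along and 0.2 rad; all at rest (x of dropper_bottle in the frame of tray_blue between 0.0225 and 0.0525 m and y of dropper_bottle in the frame of tray_blue between 0.04 and 0.07 m and z of dropper_bottle in the frame of tray_blue between -0.002 and 0.01 m and angle between each of dropper_bottle, vial, crystal_pot, beaker's own z axis and vertical below 0.15 rad and linear speed of each of dropper_bottle, vial, marker, crystal_pot, tweezers, beaker below 0.02 m/s and x of vial in the frame of tray_blue between 0.0235 and 0.0515 m and y of vial in the frame of tray_blue between -0.069 and -0.041 m and z of vial in the frame of tray_blue between -0.002 and 0.01 m and x of marker in the frame of tray_blue between -0.053 and -0.027 m and y of marker in the frame of tray_blue between -0.025 and 0.025 m and z of marker in the frame of tray_blue between 0.008 and 0.018 m and angle between the y axis of marker and the y axis of tray_blue, either way round below 0.2 rad and angle between marker's own y axis and vertical between 1.42 and 1.72 rad and x of crystal_pot in the frame of tray_yellow between 0.0235 and 0.0515 m and y of crystal_pot in the frame of tray_yellow between -0.069 and -0.041 m and z of crystal_pot in the frame of tray_yellow between -0.002 and 0.01 m and x of tweezers in the frame of tray_yellow between -0.053 and -0.027 m and y of tweezers in the frame of tray_yellow between -0.025 and 0.025 m and z of tweezers in the frame of tray_yellow between 0.008 and 0.018 m and angle between the y axis of tweezers and the y axis of tray_yellow, either way round below 0.2 rad and angle between tweezers's own y axis and vertical between 1.42 and 1.72 rad and x of beaker in the frame of tray_yellow between 0.0235 and 0.0515 m and y of beaker in the frame of tray_yellow between 0.041 and 0.069 m and z of beaker in the frame of tray_yellow between -0.002 and 0.01 m); the robot touches nothing.
It fails at once if the dropper bottle, vial or pot is tipped over (more than about 45 degrees) (angle between any of dropper_bottle, vial, crystal_pot's own z axis and vertical above 0.8 rad).
It fails at once if the dropper bottle, vial, pot or beaker is dropped (falls freely by more than about 2 cm) ((linear speed of dropper_bottle above 0.65 m/s and contact force between dropper_bottle and anything else below 0.001 N) or (linear speed of vial above 0.65 m/s and contact force between vial and anything else below 0.001 N) or (linear speed of crystal_pot above 0.65 m/s and contact force between crystal_pot and anything else below 0.001 N) or (linear speed of beaker above 0.65 m/s and contact force between beaker and anything else below 0.001 N)).
It fails at once if the beaker is taken out of its well (z of beaker in the frame of tray_yellow above 0.03 m).
It fails at once if the spatula is moved by more than 20 mm (distance of spatula from where it was at the start of the episode above 0.02 m).
It also fails if it takes over 125 s, if anything falls off the work surface, if the arm or the gripper's body presses on something with over 40 N, if the wrist force passes 120 N, or if a joint passes its speed limit or range.

## Working session

There is one attempt and no reset: what is moved stays moved. The work goes in short steps, Python scripts to look and compute and a tool call to move; the robot and the scene stay as the last step left them, time stands still between calls to the robot, and variables do not carry over. Pictures are saved under pics/ and viewed, at most 14 in all, crops included, and the job is handed in when it is done.

Besides the shell and the picture viewer there is one more tool, called after "Request:" by a JSON object that holds its "method" and its "body", one argument or row to a line. step_arm: Moves the arm, as the interface text tells. Its arguments: {"type":"object","properties":{"plan":{"type":"array","items":{"type":"array","items":{"type":"number","minimum":-1,"maximum":1}}}},"required":["plan"]}

```bash
mkdir -p pics; ls; python3 - <<'E'
from workcell import get_obs, vision, ctrl
import cv2,pickle,numpy as np
o=get_obs();print(o)
d={}
for n in ("scene","side","wrist"):
    im=vision.get_image(n);d[n]=im
    cv2.imwrite(f"pics/{n}0.png",cv2.resize(im["pixels"][:,:,::-1],(800,600)))
    print(n,{k:v for k,v in im.items() if k not in("pixels","depth")})
pickle.dump((o,d),open("d0.pkl","wb"))
E
```

```text
pics
{'t': 0.0, 'qpos': array([ 1.23300168e+00,  4.23832893e-01,  1.63070585e+00, -3.45340458e-06,
        1.08859481e+00, -1.90089377e-02]), 'qvel': array([-1.23599355e-03,  1.18688320e-04,  1.80028601e-03, -6.34856926e-05,
        1.08570412e-03,  9.68135802e-04]), 'joint_torque': array([ 1.63465851e-03, -5.44624364e+01, -2.73668629e+01,  6.43143221e-02,
        2.26092304e-02, -9.44951194e-05]), 'ee_pos': array([195.67743493, 592.98152015, 221.90043458]), 'orientation': array([-4.98584221e-01, -3.10150180e+00,  2.38267033e-03]), 'ft_force': array([-0.40447252, -0.08425879, -0.15168933]), 'moment': array([-0.01753279, -0.04485915, -0.01602594]), 'grasp_force': 0.0, 'width': 88.12867503536314}
scene {'fx': 482.6666319611447, 'fy': 482.6666319611447, 'cx': 248.02101459847694, 'cy': 185.4698059873692, 'k1': -0.1822818361036498, 'T': array([[ 8.11180710e-01, -3.72631964e-01,  4.50700871e-01,
        -3.89036736e+01],
       [-5.84486579e-01, -4.91561384e-01,  6.45556229e-01,
        -7.82530774e+02],
       [-1.90077415e-02, -7.87091370e-01, -6.16543494e-01,
         8.15686205e+02],
 
[... 355 characters left out ...]
.54978300e-01,
        -1.00556111e+03],
       [ 7.65044201e-03, -8.69769530e-01, -4.93398861e-01,
         7.11728841e+02],
       [ 0.00000000e+00,  0.00000000e+00,  0.00000000e+00,
         1.00000000e+00]])}
wrist {'fx': 328.219316353685, 'fy': 328.219316353685, 'cx': 257.01515452549, 'cy': 194.61817474393337, 'k1': -0.07266379203499904, 'T_tool_cam': array([[ 4.59519746e-04, -9.61672101e-01, -2.74201675e-01,
         7.50221129e+01],
       [ 9.99999790e-01,  3.16872101e-04,  5.64520952e-04,
         5.09969644e-01],
       [-4.55997189e-04, -2.74201877e-01,  9.61672045e-01,
        -1.62048828e+02],
       [ 0.00000000e+00,  0.00000000e+00,  0.00000000e+00,
         1.00000000e+00]])}
```

View pics/scene0.png

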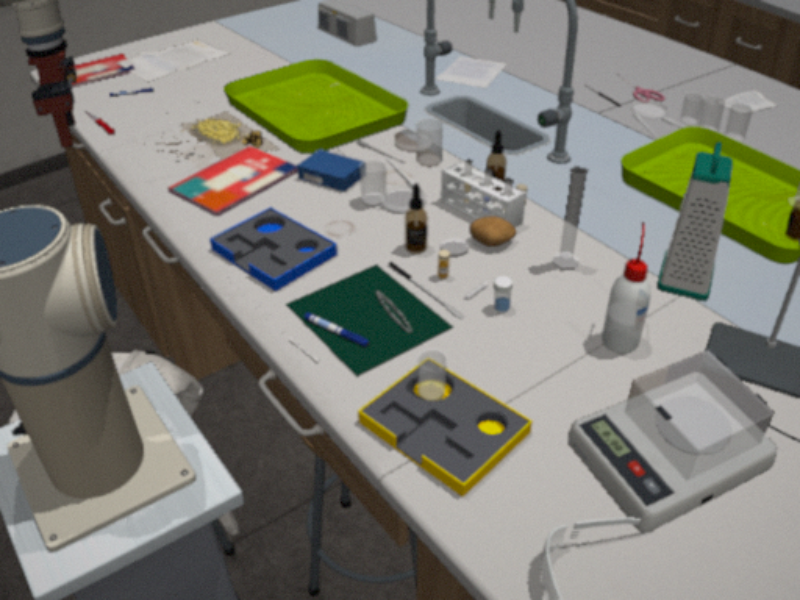

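View pics/side0.png

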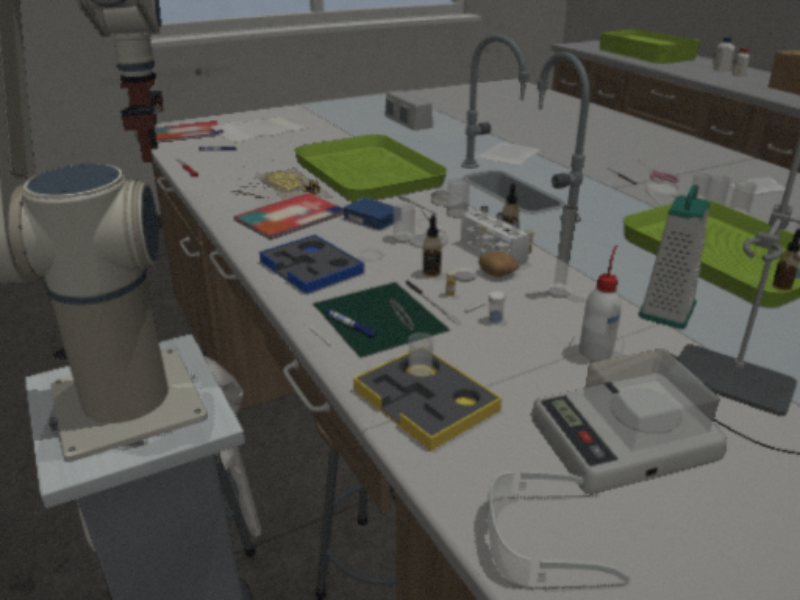

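View pics/wrist0.png

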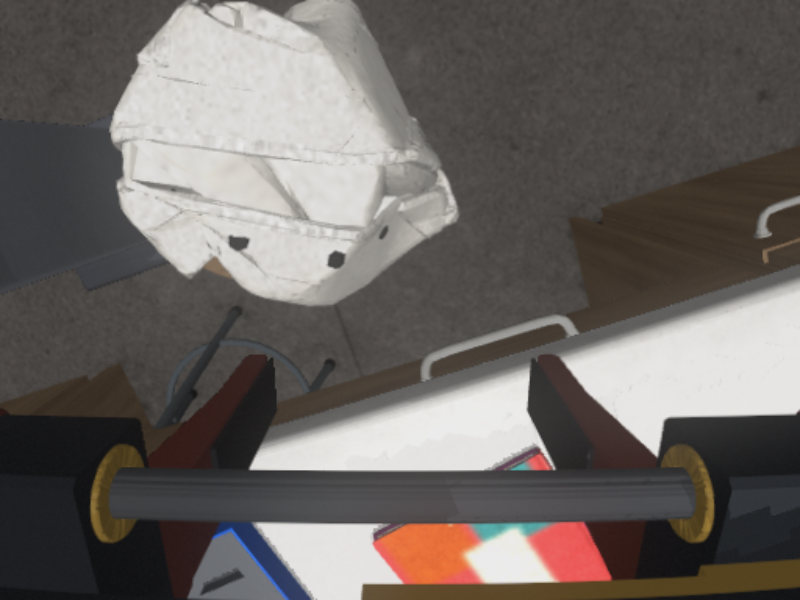

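The scene view shows the blue tray at about (273,247), bottle (416,222), vial (443,264), pot (502,294), marker (336,328), tweezers (394,310), yellow tray (445,424) with the beaker at (432,378), and the spatula at about (425,288). The side view agrees, and the wrist camera only sees the bench edge from here. Next I'll turn depth into a point cloud and an overhead map.

```bash
cat > h.py <<'E'
import numpy as np, cv2, pickle
from scipy.spatial.transform import Rotation as R
def cloud(im,T=None):
    """world xyz per pixel (HxWx3), nan where no depth"""
    T=im.get("T") if T is None else T
    h,w=im["depth"].shape
    K=np.array([[im["fx"],0,im["cx"]],[0,im["fy"],im["cy"]],[0,0,1.]])
    v,u=np.mgrid[:h,:w]
    p=cv2.undistortPoints(np.stack([u,v],-1).reshape(-1,1,2).astype(float),K,np.array([im["k1"],0,0,0.])).reshape(h,w,2)
    z=im["depth"].astype(float).copy(); z[z==0]=np.nan
    P=np.dstack([p[...,0]*z,p[...,1]*z,z])
    return P@T[:3,:3].T+T[:3,3]
def toolT(o):
    T=np.eye(4);T[:3,:3]=R.from_rotvec(o["orientation"]).as_matrix();T[:3,3]=o["ee_pos"];return T
def ortho(ims,x0,x1,y0,y1,s,zmax=200):
    """overhead colour map: row down = -x, col right = -y, s px/mm (highest point wins)"""
    H,W=int((x1-x0)*s),int((y1-y0)*s);img=np.zeros((H,W,3),np.uint8)
    for P,c in ims:
        P=P.reshape(-1,3);c=c.reshape(-1,3);k=np.isfinite(P).all(1)&(P[:,2]<zmax);P,c=P[k],c[k]
        o=np.argsort(P[:,2]);P,c=P[o],c[o]
        r=((x1-P[:,0])*s).astype(int);q=((y1-P[:,1])*s).astype(int)
        k=(r>=0)&(r<H-1)&(q>=0)&(q<W-1);r,q,c=r[k],q[k],c[k]
        for a in(0,1):
            for b in(0,1): img[r+a,q+b]=c
    return img
E
python3 - <<'E'
from h import *
o,d=pickle.load(open("d0.pkl","rb"))
C={n:cloud(d[n]) for n in("scene","side")}
im=ortho([(C["scene"],d["scene"]["pixels"])],300,750,-300,400,1.1)
cv2.imwrite("pics/ortho0.png",im[:,:,::-1])
for n in C:
    P=C[n].reshape(-1,3);c=d[n]["pixels"].reshape(-1,3).astype(int)
    ok=np.isfinite(P).all(1)
    t=ok&(P[:,0]>400)&(P[:,0]<450)&(P[:,1]>-300)&(P[:,1]<300)&(np.abs(P[:,2])<12);print(n,"table z",np.median(P[t,2]))
    hsv=cv2.cvtColor(d[n]["pixels"],cv2.COLOR_RGB2HSV).reshape(-1,3)
    for nm,lo,hi in(("blue",105,125),("yellow",20,32)):
        m=ok&(hsv[:,0]>lo)&(hsv[:,0]<hi)&(hsv[:,1]>140)&(P[:,2]>22)&(P[:,2]<33)&(P[:,0]<700)&(P[:,0]>250)&(np.abs(P[:,1])<400)
        print(n,nm,m.sum(),cv2.minAreaRect(P[m,:2].astype(np.float32)) if m.sum()>5 else "")
E
```

```text
scene table z 0.5000357922342573
scene blue 109 ((528.7868041992188, 293.08868408203125), (318.3525695800781, 188.84373474121094), 4.2319464683532715)
scene yellow 332 ((486.66339111328125, -92.02078247070312), (549.80908203125, 222.81716918945312), 69.9725112915039)
side table z 1.4244521552593028
side blue 73 ((418.0083923339844, 250.34866333007812), (117.50960540771484, 231.33676147460938), 51.308319091796875)
side yellow 138 ((394.13494873046875, -277.33349609375), (116.41362762451172, 240.4720001220703), 46.3505744934082)
```

View pics/ortho0.png

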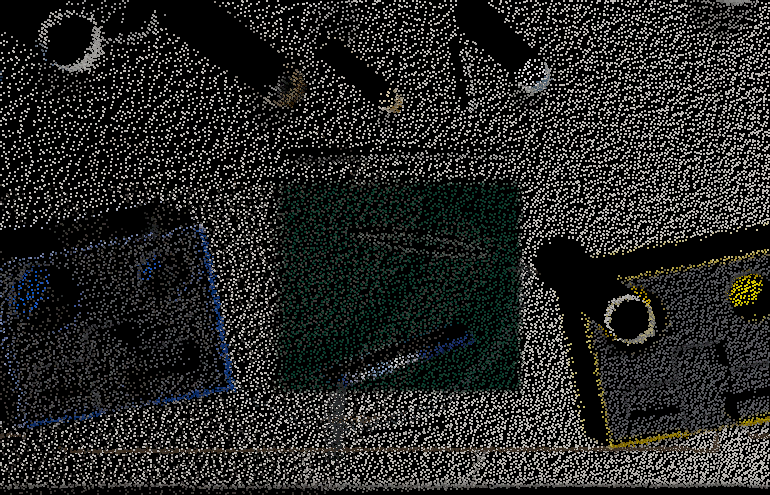

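The overhead map gives rough world positions. Both trays are at a yaw of about +0.19, the marker is near (x 425, y 35), the tweezers near (528, 15), and the uprights at x of about 660–680. I'll take overhead wrist views to measure precisely.

Request:
{"method": "step_arm", "body": {
  "plan": [
    [1, 0, 0, -0.26, 0, 0, 1],
    [1, 0, 0, -0.26, 0, 0, 1],
    [1, 0, 0, -0.26, 0, 0, 1],
    [1, 0, 0, -0.26, 0, 0, 1],
    [1, 0, 0, -0.26, 0, 0, 1],
    [1, 0, 0, -0.26, 0, 0, 1],
    [1, 0, 0, -0.26, 0, 0, 1],
    [1, 0, 0, -0.26, 0, 0, 1],
    [1, 0, 0, -0.26, 0, 0, 1],
    [1, 0, 0, -0.26, 0, 0, 1],
    [1, 0, 0, 0, 0, 0, 0.42],
    [1, -0.85, 0.71, 0, 0, 0, 0],
    [1, -0.85, 0.71, 0, 0, 0, 0],
    [1, -0.85, 0.71, 0, 0, 0, 0],
    [1, -0.85, 0.71, 0, 0, 0, 0],
    [1, -0.85, 0.71, 0, 0, 0, 0],
    [1, -0.85, 0.71, 0, 0, 0, 0],
    [1, -0.85, 0.71, 0, 0, 0, 0],
    [1, -0.85, 0.71, 0, 0, 0, 0],
    [1, 0, 0, 0, 0, 0, 0]
  ]
}}

```text
t: 2.65
ee_pos: [482.1, 251.3, 352.3]
orientation: [2.225, 2.218, -0.001]
ft_force: [0.1, 0.8, -0.3]
width: 88.1
grasp_force: 0.0
```

```bash
cat >> h.py <<'E'
def snap(name):
    from workcell import get_obs, vision
    o=get_obs();im=vision.get_image("wrist");im["T"]=toolT(o)@im["T_tool_cam"]
    pickle.dump((o,im),open(name+".pkl","wb"));return o,im
E
python3 - <<'E'
from h import *
o,im=snap("w1");print(o["ee_pos"],o["orientation"],o["t"])
cv2.imwrite("pics/w1.png",cv2.resize(cv2.rotate(im["pixels"],cv2.ROTATE_90_CLOCKWISE)[:,:,::-1],None,fx=1.1,fy=1.1))
E
```

```text
[482.0670503  251.33275768 352.33486018] [ 2.22475021e+00  2.21764455e+00 -9.81344192e-04] 2.65
```

Request:
{"method": "step_arm", "body": {
  "plan": [
    [1, -0.9, 0, 0, 0, 0, 0],
    [1, -0.9, 0, 0, 0, 0, 0],
    [1, -0.9, 0, 0, 0, 0, 0],
    [1, -0.9, 0, 0, 0, 0, 0],
    [1, -0.9, 0, 0, 0, 0, 0],
    [1, -0.9, 0, 0, 0, 0, 0],
    [1, -0.9, 0, 0, 0, 0, 0],
    [1, 0, 0, 0, 0, 0, 0],
    [1, 0, 0, 0, 0, 0, 0]
  ]
}}

```text
t: 3.82
ee_pos: [480.8, -59.7, 352.6]
orientation: [-2.218, -2.223, -0.0]
ft_force: [0.2, 1.1, 0.4]
width: 87.8
grasp_force: 0.0
```

```bash
python3 - <<'E'
from h import *
o,im=snap("w2");print(o["ee_pos"],o["orientation"],o["t"])
cv2.imwrite("pics/w2.png",cv2.resize(cv2.rotate(im["pixels"],cv2.ROTATE_90_CLOCKWISE)[:,:,::-1],None,fx=1.1,fy=1.1))
L=[]
for n in("w1","w2"):
    o,im=pickle.load(open(n+".pkl","rb"));L.append((cloud(im),im["pixels"]))
    # drop gripper
    P=L[-1][0];t=(P[...,0]>400)&(P[...,0]<600)&(np.abs(P[...,2])<12);print(n,"table",np.nanmedian(P[t][:,2]))
img=ortho(L,300,750,-300,400,1.1,170)
cv2.imwrite("pics/ortho1.png",img[:,:,::-1])
E
```

```text
[480.7529006  -59.73948502 352.55858702] [-2.21846864e+00 -2.22348146e+00 -4.13245212e-04] 3.825
w1 table 0.6687672397425786
w2 table 1.2128183481045198
```

View pics/ortho1.png

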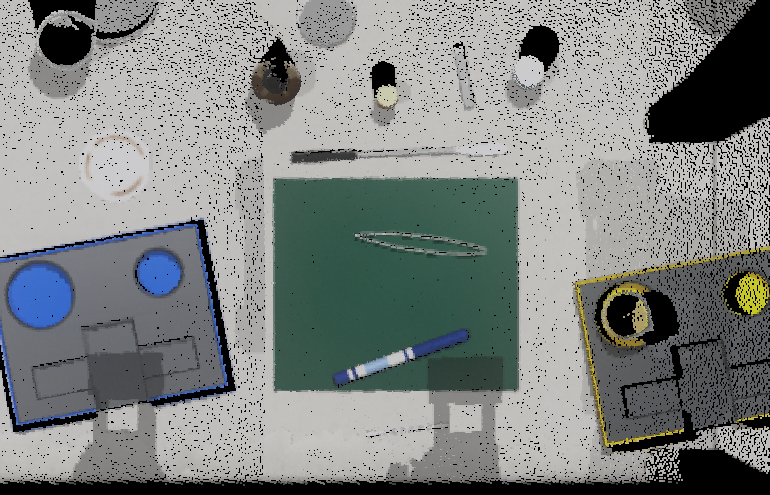

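The map clearly shows both trays, marker, tweezers, bottle, vial, pot, spatula and beaker. I'll now extract poses from the clouds.

```bash
python3 - <<'E'
from h import *
W={}
for n in("w1","w2"):
    o,im=pickle.load(open(n+".pkl","rb"));P=cloud(im).reshape(-1,3);h=cv2.cvtColor(im["pixels"],cv2.COLOR_RGB2HSV).reshape(-1,3).astype(int);c=im["pixels"].reshape(-1,3).astype(int)
    k=np.isfinite(P).all(1);P,h,c=P[k],h[k],c[k]
    def sel(x0,x1,y0,y1,z0,z1,extra=True):
        return P[(P[:,0]>x0)&(P[:,0]<x1)&(P[:,1]>y0)&(P[:,1]<y1)&(P[:,2]>z0)&(P[:,2]<z1)&extra][:,:2].astype(np.float32)
    def rect(nm,q):
        if len(q)<30: return
        r=cv2.minAreaRect(q);print(n,nm,len(q),np.round(r[0],1),np.round(r[1],1),round(r[2],1))
    def circ(nm,q):
        if len(q)<15: return
        r=cv2.minEnclosingCircle(q);print(n,nm,len(q),np.round(r[0],1),round(r[1],1),"mean",q.mean(0).round(1))
    rect("blue tray",sel(340,570,170,430,18,35))
    rect("yel tray",sel(320,560,-360,-110,18,35))
    B=(abs(h[:,0]-110)<15)&(h[:,1]>120); Y=(abs(h[:,0]-28)<8)&(h[:,1]>120)
    circ("blue large",sel(440,530,320,415,-5,12,B));circ("blue small",sel(470,540,230,290,-5,12,B))
    circ("yel small",sel(440,530,-320,-250,-5,12,Y))
    circ("beaker",sel(430,500,-210,-140,60,90))
    rect("marker",sel(390,460,-40,110,8,25))
    rect("tweez",sel(505,550,-50,85,5,25))
    rect("spatula",sel(595,625,-70,140,4,25))
    circ("vial",sel(640,690,25,70,46,65));circ("pot",sel(660,710,-105,-55,48,70))
    circ("bottle cap",sel(640,720,110,190,93,112));circ("bottle bulb",sel(640,720,110,190,115,150));circ("bottle body",sel(640,720,110,190,30,80))
E
```

```text
w1 blue tray 9078 [455.4 303.5] [152.2 196.9] 10.8
w1 yel tray 1358 [ 423.5 -161.5] [152.1  56.4] 10.5
w1 blue large 1327 [479.1 372.8] 38.8 mean [482.2 364.6]
w1 blue small 527 [503.2 255.4] 20.3 mean [503.1 255.2]
w1 marker 425 [425.3  41.6] [ 12.1 117.5] 19.4
w1 tweez 115 [529.9  32.7] [91.7 14.6] 83.5
w1 spatula 223 [610.6  60. ] [  7.5 152.9] 3.2
w1 pot 204 [684.1 -78.7] 15.6 mean [681.  -77.7]
w1 bottle cap 206 [678.2 150.2] 12.7 mean [674.  153.7]
w1 bottle bulb 171 [677.4 151.4] 7.1 mean [675.4 152.9]
w1 bottle body 540 [676.4 151.4] 21.7 mean [666.7 160.4]
w2 yel tray 5793 [ 437.  -230.4] [152.8 194.1] 10.4
w2 yel small 288 [ 498.9 -284.2] 34.9 mean [ 485.  -284.4]
w2 beaker 311 [ 462.4 -171.5] 24.7 mean [ 463.  -173.2]
w2 marker 721 [426.5  35.6] [ 12.3 127.6] 19.9
w2 tweez 182 [528.5  17.9] [118.7  14.4] 83.1
w2 spatula 364 [610.4  49.9] [  9.4 172. ] 2.4
w2 vial 203 [662.8  48.4] 10.3 mean [662.1  48.2]
w2 pot 373 [684.2 -79.8] 15.3 mean [683.  -78.8]
w2 bottle body 511 [675.5 144.6] 20.2 mean [667.4 135. ]
```

Request:
{"method": "step_arm", "body": {
  "plan": [
    [0.3, 0.95, -0.54, 1, 0, 0, 0],
    [0.3, 0.96, -0.54, 1, 0, 0, 0],
    [0.3, 0, 0, 1, 0, 0, -0.96],
    [0.3, 0, 0, 1, 0, 0, -0.96],
    [0.3, 0, 0, 0.9, 0, 0, -0.97],
    [0.3, 0, 0, 0, 0, 0, 0],
    [0.3, 0, 0, 0, 0, 0, 0]
  ]
}}

```text
t: 4.75
ee_pos: [436.1, 20.1, 124.7]
orientation: [1.804, 2.571, 0.001]
ft_force: [0.8, -0.6, 0.2]
width: 57.3
grasp_force: 0.0
```

```bash
cat >> h.py <<'E'
def head(o):
    y=toolT(o)[:3,1];return np.arctan2(y[1],y[0])
def go(x,y,z=None,h=None):
    """print tool-axis offsets (full-scale units) to reach world x,y,z,heading from here"""
    from workcell import get_obs
    o=get_obs();T=toolT(o);p=o["ee_pos"]
    d=T[:3,:3].T@(np.array([x,y,p[2] if z is None else z])-p)/50
    print("t",o["t"],"pos",p.round(1),"head",round(head(o),3),"tilt",round(np.arccos(-T[2,2]),4),"shift",d.round(2),"wz",None if h is None else round(-(h-head(o))/.12,2),"w",round(o["width"],1))
E
python3 -c "
from h import *
go(426.5,35.6,5,.347)"
```

```text
t 4.75 pos [436.1  20.1 124.7] head 0.347 tilt 0.0013 shift [ 0.36 -0.08  2.39] wz 0.0 w 57.3
```

Request:
{"method": "step_arm", "body": {
  "plan": [
    [0.3, 0.36, -0.08, 0, 0, 0, 0],
    [0.3, 0, 0, 0.8, 0, 0, 0],
    [0.3, 0, 0, 0.8, 0, 0, 0],
    [0.3, 0, 0, 0.5, 0, 0, 0],
    [0.3, 0, 0, 0.25, 0, 0, 0],
    [0.3, 0, 0, 0, 0, 0, 0],
    [0.3, 0, 0, 0, 0, 0, 0]
  ]
}}

```text
t: 5.62
ee_pos: [426.2, 35.1, 7.0]
orientation: [1.802, 2.571, 0.002]
ft_force: [-0.1, -0.1, -0.5]
width: 57.1
grasp_force: 0.0
```

```bash
python3 -c "
from h import *
go(426.5,35.6,5,.347)"
```

```text
t 5.625 pos [426.2  35.1   7. ] head 0.348 tilt 0.0019 shift [0.01 0.01 0.04] wz 0.01 w 57.1
```

Request:
{"method": "step_arm", "body": {
  "plan": [
    [0.3, 0, 0, 0.05, 0, 0, 0],
    [-1, 0, 0, 0, 0, 0, 0],
    [-1, 0, 0, 0, 0, 0, 0],
    [-1, 0, 0, 0, 0, 0, 0],
    [-1, 0, 0, 0, 0, 0, 0],
    [-1, 0, 0, 0, 0, 0, 0],
    [-1, 0, 0, -0.4, 0, 0, 0],
    [-1, 0, 0, -1, 0, 0, 0.66],
    [-1, 0, 0, 0, 0, 0, 0.67],
    [-1, 0, 0, 0, 0, 0, 0]
  ]
}}

```text
t: 6.88
ee_pos: [425.6, 34.9, 73.9]
orientation: [2.001, 2.421, 0.001]
ft_force: [0.5, -0.0, -0.5]
width: 9.8
grasp_force: 30.0
```

```bash
python3 -c "
from h import *
go(416.1,296.,15,.188)"
```

```text
t 6.875 pos [425.6  34.9  73.9] head 0.19 tilt 0.0012 shift [5.17 0.8  1.18] wz 0.01 w 9.8
```

Request:
{"method": "step_arm", "body": {
  "plan": [
    [-1, 0.86, 0.13, 0, 0, 0, 0],
    [-1, 0.86, 0.13, 0, 0, 0, 0],
    [-1, 0.86, 0.13, 0, 0, 0, 0],
    [-1, 0.86, 0.13, 0, 0, 0, 0],
    [-1, 0.86, 0.14, 0, 0, 0, 0],
    [-1, 0.87, 0.14, 0, 0, 0, 0],
    [-1, 0, 0, 0, 0, 0, 0],
    [-1, 0, 0, 0, 0, 0, 0]
  ]
}}

```text
t: 7.88
ee_pos: [415.2, 295.4, 72.6]
orientation: [-2.0, -2.422, 0.004]
ft_force: [0.3, 0.4, 0.7]
width: 9.8
grasp_force: 30.0
```

```bash
python3 - <<'E'
from h import *
go(416.1,296.,16,.188)
o,im=snap("w3")
cv2.imwrite("pics/w3.png",cv2.resize(im["pixels"][:,:,::-1],(640,480)))
E
```

```text
t 7.875 pos [415.2 295.4  72.6] head 0.19 tilt 0.0025 shift [0.01 0.02 1.13] wz 0.02 w 9.8
```

View pics/w3.png

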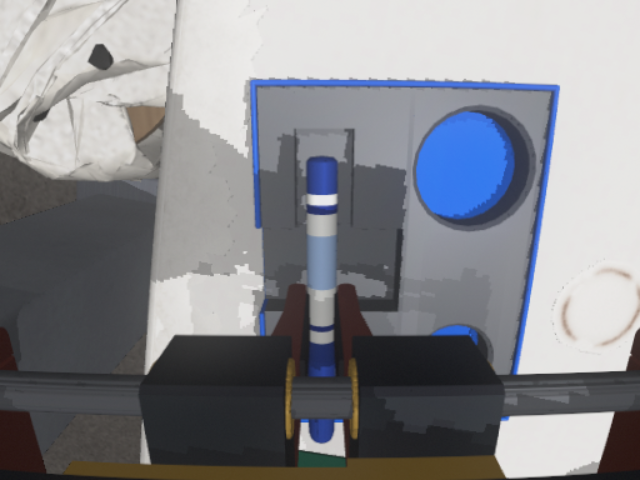

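The marker (tip at (322,160), tail at (320,435)) is parallel to the groove and lined up with it. Lowering and releasing.

Request:
{"method": "step_arm", "body": {
  "plan": [
    [-1, 0.01, 0.02, 0.5, 0, 0, 0],
    [-1, 0, 0, 0.4, 0, 0, 0],
    [-1, 0, 0, 0.2, 0, 0, 0],
    [-1, 0, 0, 0.03, 0, 0, 0],
    [-1, 0, 0, 0, 0, 0, 0],
    [-0.7, 0, 0, 0, 0, 0, 0],
    [-0.4, 0, 0, 0, 0, 0, 0],
    [-0.1, 0, 0, 0, 0, 0, 0],
    [-0.1, 0, 0, 0, 0, 0, 0],
    [-0.1, 0, 0, -0.3, 0, 0, 0],
    [-0.1, 0, 0, -1, 0, 0, 0],
    [-0.1, 0, 0, -1, 0, 0, 1],
    [-0.1, 0, 0, 0, 0, 0, 1],
    [-0.1, 0, 0, 0, 0, 0, 0.58],
    [-0.1, 0, 0, 0, 0, 0, 0]
  ]
}}

```text
t: 9.8
ee_pos: [417.2, 297.0, 133.0]
orientation: [2.351, 2.084, 0.002]
ft_force: [0.6, -0.0, 0.5]
width: 39.3
grasp_force: 0.0
```

```bash
python3 - <<'E'
from h import *
go(528.5,17.9,5,-.12)
o,im=snap("w4");P=cloud(im).reshape(-1,3);h=cv2.cvtColor(im["pixels"],cv2.COLOR_RGB2HSV).reshape(-1,3).astype(int)
k=(P[:,0]>380)&(P[:,0]<450)&(P[:,1]>220)&(P[:,1]<375)&(P[:,2]>15)&(P[:,2]<40)&(h[:,1]>90)&(abs(h[:,0]-112)<15)
print(k.sum(),cv2.minAreaRect(P[k][:,:2].astype(np.float32)),np.median(P[k][:,2]))
cv2.imwrite("pics/w4.png",cv2.resize(im["pixels"][:,:,::-1],(640,480)))
E
```

```text
t 9.8 pos [417.2 297.  133. ] head -0.12 tilt 0.0011 shift [-5.28  2.88  2.56] wz -0.0 w 39.3
1097 ((402.93597412109375, 290.75616455078125), (43.758785247802734, 136.25515747070312), 11.086405754089355) 23.2328316259983
```

View pics/w4.png

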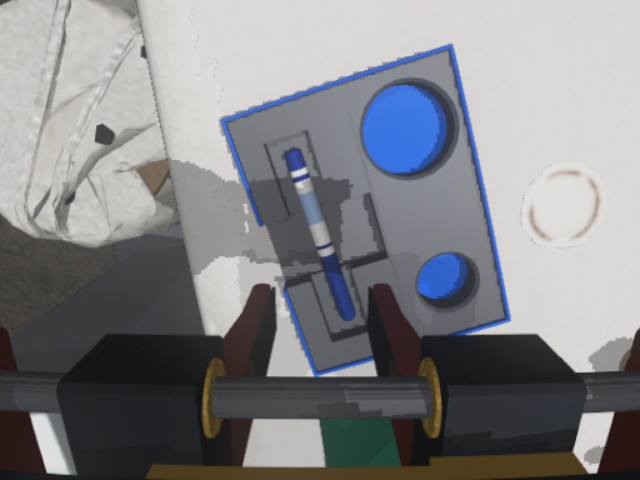

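The marker lies in its groove (from (292,155) to (347,315)). Next, the tweezers.

Request:
{"method": "step_arm", "body": {
  "plan": [
    [-0.1, -0.88, 0.48, 0, 0, 0, 0],
    [-0.1, -0.88, 0.48, 0, 0, 0, 0],
    [-0.1, -0.88, 0.48, 0, 0, 0, 0],
    [-0.1, -0.88, 0.48, 0, 0, 0, 0],
    [-0.1, -0.88, 0.48, 0.3, 0, 0, 0],
    [-0.1, -0.88, 0.48, 0.6, 0, 0, 0],
    [-0.1, 0, 0, 0.7, 0, 0, 0],
    [-0.1, 0, 0, 0, 0, 0, 0],
    [-0.1, 0, 0, 0, 0, 0, 0]
  ]
}}

```text
t: 10.98
ee_pos: [528.4, 17.9, 52.7]
orientation: [2.35, 2.085, 0.0]
ft_force: [0.4, -0.8, 0.2]
width: 39.6
grasp_force: 0.0
```

```bash
python3 - <<'E'
from h import *
go(528.5,17.9,5,-.12)
o,im=snap("w5");P=cloud(im).reshape(-1,3)
k=(P[:,0]>505)&(P[:,0]<550)&(P[:,1]>5)&(P[:,1]<85)&(P[:,2]>6.5)&(P[:,2]<18)
print(k.sum(),cv2.minAreaRect(P[k][:,:2].astype(np.float32)))
E
```

```text
t 10.975 pos [528.4  17.9  52.7] head -0.12 tilt 0.0003 shift [-0.    0.    0.95] wz 0.0 w 39.6
435 ((532.3438720703125, 41.034156799316406), (74.03009033203125, 13.494610786437988), 82.78124237060547)
```

Request:
{"method": "step_arm", "body": {
  "plan": [
    [-0.1, 0, 0, 0.6, 0, 0, 0],
    [-0.1, 0, 0, 0.3, 0, 0, 0],
    [-0.1, 0, 0, 0.08, 0, 0, 0],
    [-1, 0, 0, 0, 0, 0, 0],
    [-1, 0, 0, 0, 0, 0, 0],
    [-1, 0, 0, 0, 0, 0, 0],
    [-1, 0, 0, 0, 0, 0, 0],
    [-1, 0, 0, -0.3, 0, 0, 0],
    [-1, 0, 0, -1, 0, 0, 0],
    [-1, 0, 0, -1, 0, 0, -0.84],
    [-1, 0, 0, -0.2, 0, 0, -0.84],
    [-1, 0, 0, 0, 0, 0, -0.84],
    [-1, 0, 0, 0, 0, 0, 0],
    [-1, 0, 0, 0, 0, 0, 0]
  ]
}}

```text
t: 12.78
ee_pos: [528.0, 17.5, 128.2]
orientation: [-2.013, -2.412, 0.0]
ft_force: [0.3, -0.2, 0.0]
width: 13.4
grasp_force: 30.0
```

```bash
python3 - <<'E'
from h import *
go(397.7,-237.7,15,.183)
E
```

```text
t 12.775 pos [528.   17.5 128.2] head 0.18 tilt 0.0002 shift [-4.56 -3.48  2.26] wz -0.03 w 13.4
```

Request:
{"method": "step_arm", "body": {
  "plan": [
    [-1, -0.76, -0.58, 0, 0, 0, 0],
    [-1, -0.76, -0.58, 0, 0, 0, 0],
    [-1, -0.76, -0.58, 0, 0, 0, 0],
    [-1, -0.76, -0.58, 0, 0, 0, 0],
    [-1, -0.76, -0.58, 0, 0, 0, 0],
    [-1, -0.76, -0.58, 0, 0, 0, 0],
    [-1, 0, 0, 0, 0, 0, -0.03],
    [-1, 0, 0, 0, 0, 0, 0]
  ]
}}

```text
t: 13.78
ee_pos: [398.1, -237.9, 127.8]
orientation: [-2.008, -2.415, -0.0]
ft_force: [-0.5, 0.7, 0.1]
width: 13.4
grasp_force: 30.0
```

```bash
python3 - <<'E'
from h import *
go(397.7,-237.7,15,.183)
o,im=snap("w6");P=cloud(im).reshape(-1,3)
h=cv2.cvtColor(im["pixels"],cv2.COLOR_RGB2HSV).reshape(-1,3).astype(int)
Y=(abs(h[:,0]-28)<8)&(h[:,1]>120)
k=(P[:,0]>320)&(P[:,0]<560)&(P[:,1]>-360)&(P[:,1]<-110)&(P[:,2]>18)&(P[:,2]<35)
print(k.sum(),cv2.minAreaRect(P[k][:,:2].astype(np.float32)))
cv2.imwrite("pics/w6.png",cv2.resize(im["pixels"][:,:,::-1],(640,480)))
E
```

```text
t 13.775 pos [ 398.1 -237.9  127.8] head 0.184 tilt 0.0007 shift [ 0.   -0.01  2.26] wz 0.0 w 13.4
19770 ((436.8692932128906, -231.27096557617188), (152.48248291015625, 195.37513732910156), 10.492216110229492)
```

View pics/w6.png

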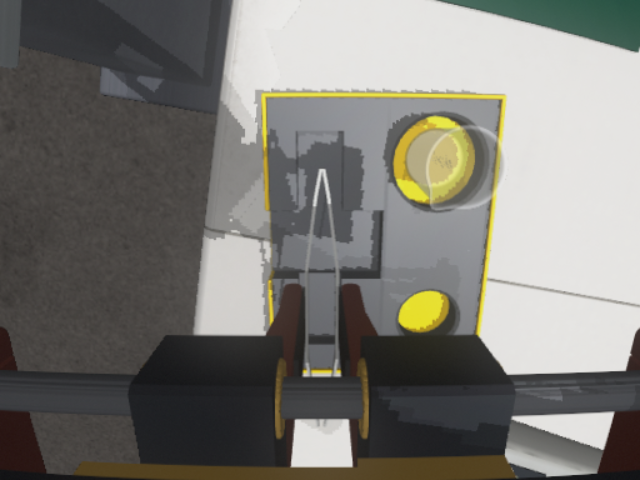

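The tweezers (tip at (322,172)) are in line with the groove. The beaker stands in its well at (435,160).

Request:
{"method": "step_arm", "body": {
  "plan": [
    [-1, -0.01, -0.01, 0.8, 0, 0, 0],
    [-1, 0, 0, 0.8, 0, 0, 0],
    [-1, 0, 0, 0.4, 0, 0, 0],
    [-1, 0, 0, 0.2, 0, 0, 0],
    [-1, 0, 0, 0.06, 0, 0, 0],
    [-1, 0, 0, 0, 0, 0, 0],
    [-0.7, 0, 0, 0, 0, 0, 0],
    [-0.4, 0, 0, 0, 0, 0, 0],
    [-0.1, 0, 0, 0, 0, 0, 0],
    [-0.1, 0, 0, 0, 0, 0, 0],
    [-0.1, 0, 0, -0.3, 0, 0, 0],
    [-0.1, 0, 0, -1, 0, 0, 0],
    [-0.1, 0, 0, -1, 0, 0, 0],
    [-0.1, 0, 0, -1, 0, 0, 0],
    [-0.1, 0, 0, -1, 0, 0, 0],
    [-0.1, 0, 0, -0.6, 0, 0, 0],
    [-0.1, 0, 0, 0, 0, 0, 0]
  ]
}}

```text
t: 15.95
ee_pos: [398.9, -239.4, 263.1]
orientation: [2.003, 2.413, 0.001]
ft_force: [-1.2, -0.4, -0.5]
width: 39.6
grasp_force: 0.0
```

```bash
python3 - <<'E'
from h import *
go(676.5,150.5,200,.183)
go(684,-79.5,200,-.1)
o,im=snap("w7")
cv2.imwrite("pics/w7.png",cv2.resize(im["pixels"][:,:,::-1],(640,480)))
E
```

```text
t 15.95 pos [ 398.9 -239.4  263.1] head 0.185 tilt 0.0062 shift [6.65 6.89 1.27] wz 0.02 w 39.6
t 15.95 pos [ 398.9 -239.4  263.1] head 0.185 tilt 0.0062 shift [2.1  6.19 1.28] wz 2.38 w 39.6
```

View pics/w7.png

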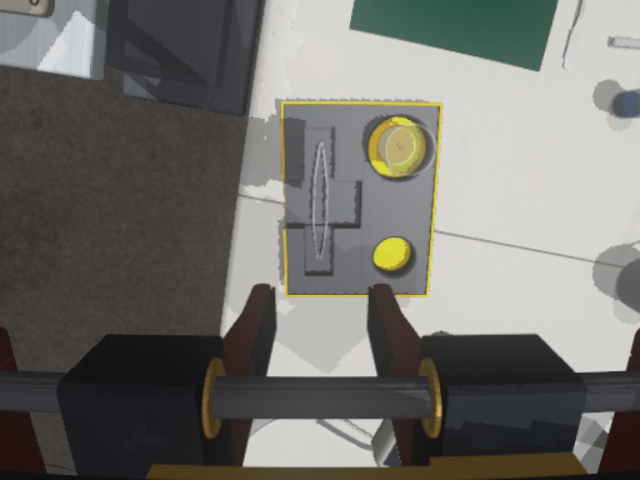

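The tweezers lie in the groove ((321,145)–(320,258)) and the beaker is undisturbed. Before reaching for the pot, vial and bottle I'll check for tall obstacles near them.

```bash
python3 - <<'E'
from h import *
o,d=pickle.load(open("d0.pkl","rb"))
P=np.vstack([cloud(d[n]).reshape(-1,3) for n in("scene","side")]);P=P[np.isfinite(P).all(1)]
k=(P[:,0]>560)&(P[:,0]<900)&(abs(P[:,1])<330)&(P[:,2]>60)&(P[:,2]<420);Q=P[k]
H,_,_=np.histogram2d(Q[:,0],Q[:,1],bins=[np.arange(560,901,20),np.arange(-320,321,20)])
M=np.zeros(H.shape,int)
i=((Q[:,0]-560)//20).astype(int);j=((Q[:,1]+320)//20).astype(int).clip(0,31)
for a,b,z in zip(i,j,Q[:,2]):
    if H[a,b]>2: M[a,b]=max(M[a,b],int(z))
print("y->",list(range(-310,330,20)))
for a in range(len(M)-1,-1,-1): print(570+20*a,*["%3s"%(v or '.') for v in M[a]])
go(684,-79.5,200,.183)
E
```

```text
y-> [-310, -290, -270, -250, -230, -210, -190, -170, -150, -130, -110, -90, -70, -50, -30, -10, 10, 30, 50, 70, 90, 110, 130, 150, 170, 190, 210, 230, 250, 270, 290, 310]
890   .   .   .   .   .   .   .   .   .   .   .   . 192 193   .   .   .   .   .   .  75  74  73  74  73   .   .   .   .   .   .   .
870   .   .   .   .   .   .   .   .   .   .   .   . 195 194   .   .   .   .   .  76 100 102  73 103 101  74 102  73  77   .   .   .
850   .   .   .   .   .   .   .   .   .   .   .   . 194 193   .   .   .   .   .  77  99 100  74 101  97 101 102  74  78   .   .   .
830   .   .   .   . 194   .   .   .   .   .   .   .   .   .   .   .   .   .   .   .   .  72  74  74  74  74  75  75  76   .   .   .
810   . 118   . 200   .   .   .   .   .   .   .   .   .   .   .   .   .   .   .   .   .   .   .   .   .   .   .   .   .   .   .   .
790   . 155 199 200   .   .   .   .   .   .   .   .   .   .   .   .   .   .   .   .   .   .   .   .   .   .   .   .   .   .   .   .
770   . 155 187 158   .   .   .   .   .   .   .   .   .   .   .   .   .   .   .   .   .   .   .   .   .   .   .   .   .   .   .   .
750  
[... 709 characters left out ...]
.   .   .   .   .   .   .   .   .   .  87  86   .   .   .   .   .   .   .   .
630   .   .   .   .   .   .   .   .   .   .   .   .   .   .   .   .   .   .   .   .   .   .   .   .   .   .   .   .   .   .   .   .
610   .   .   .   .   .   .   .   .   .   .   .   .   .   .   .   .   .   .   .   .   .   .   .   .   .   .   .   .   .   .   .   .
590   .   .   .   .   .   .   .   .   .   .   .   .   .   .   .   .   .   .   .   .   .   .   .   .   .   .   .   .   .   .   .   .
570   .   .   .   .   .   .   .   .   .   .   .   .   .   .   .   .   .   .   .   .   .   .   .   .   .   .   .   .   .   .   .   .
t 16.0 pos [ 398.  -238.8  261.3] head 0.185 tilt 0.0028 shift [2.08 6.21 1.23] wz 0.02 w 39.6
```

Request:
{"method": "step_arm", "body": {
  "plan": [
    [0.4, 0.3, 0.89, 0, 0, 0, 0],
    [0.4, 0.3, 0.89, 0, 0, 0, 0],
    [0.4, 0.3, 0.89, 0, 0, 0, 0],
    [0.4, 0.3, 0.89, 0.2, 0, 0, 0],
    [0.4, 0.3, 0.89, 0.4, 0, 0, 0],
    [0.4, 0.3, 0.88, 0.5, 0, 0, 0],
    [0.4, 0.28, 0.88, 0.6, 0, 0, 0],
    [0.4, 0, 0, 0.6, 0, 0, 0],
    [0.4, 0, 0, 0, 0, 0, 0],
    [0.4, 0, 0, 0, 0, 0, 0]
  ]
}}

```text
t: 17.25
ee_pos: [683.5, -79.6, 145.0]
orientation: [-2.007, -2.416, 0.001]
ft_force: [0.3, -0.3, 0.6]
width: 61.3
grasp_force: 0.0
```

```bash
python3 - <<'E'
from h import *
go(684,-79.5,33,.183)
o,im=snap("w8");P=cloud(im).reshape(-1,3)
for z0,z1 in((52,68),(56,62)):
    k=(P[:,0]>655)&(P[:,0]<715)&(P[:,1]>-110)&(P[:,1]<-50)&(P[:,2]>z0)&(P[:,2]<z1)
    print(k.sum(),cv2.minEnclosingCircle(P[k][:,:2].astype(np.float32)),np.median(P[k],0))
E
```

```text
t 17.25 pos [683.5 -79.6 145. ] head 0.185 tilt 0.0008 shift [-0.    0.01  2.24] wz 0.02 w 61.3
1162 ((685.5184936523438, -79.82259368896484), 15.681170463562012) [685.2271494  -78.59776132  57.80159671]
1091 ((685.2868041992188, -79.93807983398438), 15.43838119506836) [685.41681568 -79.22276836  57.85477087]
```

Request:
{"method": "step_arm", "body": {
  "plan": [
    [0.4, 0, 0.04, 0.8, 0, 0, 0],
    [0.4, 0, 0, 0.8, 0, 0, 0],
    [0.4, 0, 0, 0.5, 0, 0, 0],
    [0.4, 0, 0, 0.15, 0, 0, 0],
    [0.4, 0, 0, 0, 0, 0, 0],
    [-1, 0, 0, 0, 0, 0, 0],
    [-1, 0, 0, 0, 0, 0, 0],
    [-1, 0, 0, 0, 0, 0, 0],
    [-1, 0, 0, 0, 0, 0, 0],
    [-1, 0, 0, 0, 0, 0, 0],
    [-1, 0, 0, -0.2, 0, 0, 0],
    [-1, 0, 0, -0.5, 0, 0, 0],
    [-1, 0, 0, -0.6, 0, 0, 0],
    [-1, 0, 0, 0, 0, 0, 0]
  ]
}}

```text
t: 19.05
ee_pos: [687.7, -79.2, 100.4]
orientation: [2.004, 2.414, 0.004]
ft_force: [0.3, 0.4, -0.9]
width: 30.8
grasp_force: 30.0
```

```bash
python3 - <<'E'
from h import *
go(483.8,-278.5,37,.183)
E
```

```text
t 19.05 pos [687.7 -79.2 100.4] head 0.185 tilt 0.005 shift [-3.16 -4.75  1.25] wz 0.02 w 30.8
```

Request:
{"method": "step_arm", "body": {
  "plan": [
    [-1, -0.3, -0.4, 0, 0, 0, 0],
    [-1, -0.4, -0.6, 0, 0, 0, 0],
    [-1, -0.4, -0.65, 0, 0, 0, 0],
    [-1, -0.5, -0.7, 0, 0, 0, 0],
    [-1, -0.5, -0.7, 0, 0, 0, 0],
    [-1, -0.4, -0.65, 0, 0, 0, 0],
    [-1, -0.36, -0.6, 0, 0, 0, 0],
    [-1, -0.3, -0.45, 0, 0, 0, 0],
    [-1, 0, 0, 0, 0, 0, 0],
    [-1, 0, 0, 0, 0, 0, 0]
  ]
}}

```text
t: 20.3
ee_pos: [480.9, -277.8, 96.9]
orientation: [-2.007, -2.416, 0.0]
ft_force: [0.6, -0.1, 0.6]
width: 30.9
grasp_force: 30.0
```

```bash
python3 - <<'E'
from h import *
go(483.8,-278.5,37,.183)
E
```

```text
t 20.3 pos [ 480.9 -277.8   96.9] head 0.184 tilt 0.0011 shift [-0.03  0.06  1.2 ] wz 0.01 w 30.9
```

Request:
{"method": "step_arm", "body": {
  "plan": [
    [-1, -0.03, 0.06, 0.4, 0, 0, 0],
    [-1, 0, 0, 0.4, 0, 0, 0],
    [-1, 0, 0, 0.25, 0, 0, 0],
    [-1, 0, 0, 0.1, 0, 0, 0],
    [-1, 0, 0, 0.05, 0, 0, 0],
    [-1, 0, 0, 0, 0, 0, 0],
    [-0.2, 0, 0, 0, 0, 0, 0],
    [-0.1, 0, 0, 0, 0, 0, 0],
    [0.4, 0, 0, 0, 0, 0, 0],
    [0.4, 0, 0, 0, 0, 0, 0],
    [0.4, 0, 0, -0.4, 0, 0, 0],
    [0.4, 0, 0, -1, 0, 0, 0],
    [0.4, 0, 0, -1, 0, 0, 0],
    [0.4, 0, 0, 0, 0, 0, 0],
    [0.4, 0, 0, 0, 0, 0, 0]
  ]
}}

```text
t: 22.18
ee_pos: [484.4, -278.7, 157.2]
orientation: [-2.006, -2.417, 0.0]
ft_force: [0.5, 0.4, -0.2]
width: 61.1
grasp_force: 0.0
```

```bash
python3 - <<'E'
from h import *
go(662.5,48.3,24,.183)
o,im=snap("w9");P=cloud(im).reshape(-1,3)
k=(P[:,0]>455)&(P[:,0]<515)&(P[:,1]>-310)&(P[:,1]<-250)&(P[:,2]>52)&(P[:,2]<75)
print(k.sum(),cv2.minEnclosingCircle(P[k][:,:2].astype(np.float32)),np.median(P[k],0))
E
```

```text
t 22.175 pos [ 484.4 -278.7  157.2] head 0.185 tilt 0.0002 shift [5.77 4.71 2.66] wz 0.02 w 61.1
1122 ((484.42041015625, -279.94403076171875), 15.569665908813477) [ 484.19214096 -278.6580875    61.86915978]
```

The pot stands in its well (cap top at z 62). Next, the vial.

Request:
{"method": "step_arm", "body": {
  "plan": [
    [0.15, 0.64, 0.52, 0, 0, 0, 0],
    [0.15, 0.64, 0.52, 0, 0, 0, 0],
    [0.15, 0.64, 0.52, 0, 0, 0, 0],
    [0.15, 0.64, 0.52, 0, 0, 0, 0],
    [0.15, 0.64, 0.52, 0, 0, 0, 0],
    [0.15, 0.64, 0.52, 0, 0, 0, 0],
    [0.15, 0.64, 0.53, 0, 0, 0, 0],
    [0.15, 0.64, 0.53, 0.2, 0, 0, 0],
    [0.15, 0.65, 0.53, 0.3, 0, 0, 0],
    [0.15, 0, 0, 0, 0, 0, 0],
    [0.15, 0, 0, 0, 0, 0, 0]
  ]
}}

```text
t: 23.6
ee_pos: [661.9, 47.6, 130.9]
orientation: [-2.005, -2.416, 0.004]
ft_force: [0.1, -0.4, 0.5]
width: 50.2
grasp_force: 0.0
```

```bash
python3 - <<'E'
from h import *
o,im=snap("w10");P=cloud(im).reshape(-1,3)
k=(P[:,0]>640)&(P[:,0]<690)&(P[:,1]>25)&(P[:,1]<72)&(P[:,2]>48)&(P[:,2]<60)
c=cv2.minEnclosingCircle(P[k][:,:2].astype(np.float32));print(k.sum(),c,np.median(P[k],0))
go(*c[0],24,.183)
E
```

```text
570 ((663.3355712890625, 48.623329162597656), 10.707723617553711) [663.36603876  49.27595697  52.58369977]
t 23.65 pos [662.1  47.2 131.6] head 0.185 tilt 0.002 shift [0.02 0.03 2.15] wz 0.01 w 50.5
```

Request:
{"method": "step_arm", "body": {
  "plan": [
    [0.15, 0.02, 0.03, 0.8, 0, 0, 0],
    [0.15, 0, 0, 0.7, 0, 0, 0],
    [0.15, 0, 0, 0.45, 0, 0, 0],
    [0.15, 0, 0, 0.16, 0, 0, 0],
    [0.15, 0, 0, 0, 0, 0, 0],
    [-1, 0, 0, 0, 0, 0, 0],
    [-1, 0, 0, 0, 0, 0, 0],
    [-1, 0, 0, 0, 0, 0, 0],
    [-1, 0, 0, 0, 0, 0, 0],
    [-1, 0, 0, 0, 0, 0, 0],
    [-1, 0, 0, -0.2, 0, 0, 0],
    [-1, 0, 0, -0.5, 0, 0, 0],
    [-1, 0, 0, -0.6, 0, 0, 0],
    [-1, 0, 0, 0, 0, 0, 0]
  ]
}}

```text
t: 25.4
ee_pos: [666.2, 49.4, 94.7]
orientation: [2.004, 2.415, 0.005]
ft_force: [0.0, -0.1, -0.0]
width: 20.2
grasp_force: 30.0
```

```bash
python3 - <<'E'
from h import *
go(502.5,256.3,30,.188)
E
```

```text
t 25.4 pos [666.2  49.4  94.7] head 0.185 tilt 0.0048 shift [ 4.67 -2.46  1.28] wz -0.02 w 20.2
```

Request:
{"method": "step_arm", "body": {
  "plan": [
    [-1, 0.35, -0.35, 0, 0, 0, 0],
    [-1, 0.5, -0.45, 0, 0, 0, 0],
    [-1, 0.6, -0.4, 0, 0, 0, 0],
    [-1, 0.7, -0.3, 0, 0, 0, 0],
    [-1, 0.7, -0.25, 0, 0, 0, 0],
    [-1, 0.7, -0.25, 0, 0, 0, 0],
    [-1, 0.6, -0.22, 0, 0, 0, 0],
    [-1, 0.4, -0.2, 0, 0, 0, 0],
    [-1, 0.12, -0.04, 0, 0, 0, 0],
    [-1, 0, 0, 0, 0, 0, 0],
    [-1, 0, 0, 0, 0, 0, 0]
  ]
}}

```text
t: 26.78
ee_pos: [500.9, 255.5, 91.8]
orientation: [2.007, 2.417, -0.0]
ft_force: [0.3, 0.4, -0.6]
width: 20.3
grasp_force: 30.0
```

```bash
python3 - <<'E'
from h import *
go(502.5,256.3,30,.188)
E
```

```text
t 26.775 pos [500.9 255.5  91.8] head 0.184 tilt 0.0002 shift [0.01 0.03 1.24] wz -0.03 w 20.3
```

Request:
{"method": "step_arm", "body": {
  "plan": [
    [-1, 0.01, 0.03, 0.4, 0, 0, 0],
    [-1, 0, 0, 0.4, 0, 0, 0],
    [-1, 0, 0, 0.25, 0, 0, 0],
    [-1, 0, 0, 0.12, 0, 0, 0],
    [-1, 0, 0, 0.04, 0, 0, 0],
    [-1, 0, 0, 0, 0, 0, 0],
    [-0.45, 0, 0, 0, 0, 0, 0],
    [-0.35, 0, 0, 0, 0, 0, 0],
    [0.15, 0, 0, 0, 0, 0, 0],
    [0.15, 0, 0, 0, 0, 0, 0],
    [0.15, 0, 0, -0.4, 0, 0, 0],
    [0.15, 0, 0, -1, 0, 0, 0],
    [0.15, 0, 0, -1, 0, 0, 0],
    [0.15, 0, 0, -1, 0, 0, 0],
    [0.15, 0, 0, 0, 0, 0, 0],
    [0.15, 0, 0, 0, 0, 0, 0]
  ]
}}

```text
t: 28.78
ee_pos: [501.5, 256.7, 202.0]
orientation: [2.006, 2.417, 0.001]
ft_force: [-0.4, -0.3, -0.4]
width: 50.5
grasp_force: 0.0
```

```bash
python3 - <<'E'
from h import *
o,im=snap("w11");P=cloud(im).reshape(-1,3)
k=(P[:,0]>475)&(P[:,0]<530)&(P[:,1]>225)&(P[:,1]<285)&(P[:,2]>48)&(P[:,2]<70)
c=cv2.minEnclosingCircle(P[k][:,:2].astype(np.float32));print(k.sum(),c,np.median(P[k],0))
go(677,151,80,.183)
E
```

```text
385 ((502.74505615234375, 256.5291442871094), 10.716426849365234) [502.34488257 257.4504368   56.5470559 ]
t 28.825 pos [501.1 256.5 201.1] head 0.185 tilt 0.0011 shift [-2.72  3.07  2.42] wz 0.02 w 50.3
```

The vial stands in its well (top at z 57). Now the bottle.

Request:
{"method": "step_arm", "body": {
  "plan": [
    [0.3, -0.45, 0.51, 0, 0, 0, 0],
    [0.3, -0.45, 0.51, 0, 0, 0, 0],
    [0.3, -0.45, 0.51, 0, 0, 0, 0],
    [0.3, -0.45, 0.51, 0, 0, 0, 0],
    [0.3, -0.46, 0.51, 0, 0, 0, 0],
    [0.3, -0.46, 0.52, 0, 0, 0, 0],
    [0.3, 0, 0, 0, 0, 0, 0],
    [0.3, 0, 0, 0, 0, 0, 0]
  ]
}}

```text
t: 29.82
ee_pos: [676.4, 151.5, 199.8]
orientation: [-2.005, -2.415, 0.004]
ft_force: [-0.1, -0.7, -0.0]
width: 56.6
grasp_force: 0.0
```

```bash
python3 - <<'E'
from h import *
o,im=snap("w12");P=cloud(im).reshape(-1,3)
for z0,z1 in((30,82),(94,112),(115,136),(136,146)):
    k=(P[:,0]>640)&(P[:,0]<720)&(P[:,1]>110)&(P[:,1]<190)&(P[:,2]>z0)&(P[:,2]<z1)
    if k.sum()>8: c=cv2.minEnclosingCircle(P[k][:,:2].astype(np.float32));print(k.sum(),c,np.median(P[k],0))
go(677,151,80,.183)
E
```

```text
778 ((678.6995239257812, 150.2857666015625), 21.458463668823242) [674.72471115 165.8966317   73.737285  ]
459 ((678.5691528320312, 150.298583984375), 12.528663635253906) [676.90533145 156.12799241 105.36361261]
212 ((678.6406860351562, 150.0426025390625), 7.091882705688477) [677.34955845 154.95686569 131.23885381]
152 ((678.9172973632812, 150.3964080810547), 5.276996612548828) [678.56893699 150.86437023 138.72698565]
t 29.875 pos [676.3 151.9 200.2] head 0.186 tilt 0.0027 shift [-0.02  0.02  2.4 ] wz 0.02 w 57.1
```

Request:
{"method": "step_arm", "body": {
  "plan": [
    [0.3, -0.04, 0.04, 0.4, 0, 0, 0],
    [0.3, 0, 0, 0.8, 0, 0, 0],
    [0.3, 0, 0, 0.7, 0, 0, 0],
    [0.3, 0, 0, 0.4, 0, 0, 0],
    [0.3, 0, 0, 0.1, 0, 0, 0],
    [0.3, 0, 0, 0, 0, 0, 0],
    [-1, 0, 0, 0, 0, 0, 0],
    [-1, 0, 0, 0, 0, 0, 0],
    [-1, 0, 0, 0, 0, 0, 0],
    [-1, 0, 0, 0, 0, 0, 0],
    [-1, 0, 0, 0, 0, 0, 0],
    [-1, 0, 0, -0.2, 0, 0, 0],
    [-1, 0, 0, -0.5, 0, 0, 0],
    [-1, 0, 0, -0.9, 0, 0, 0],
    [-1, 0, 0, -0.4, 0, 0, 0],
    [-1, 0, 0, 0, 0, 0, 0],
    [-1, 0, 0, 0, 0, 0, 0]
  ]
}}

```text
t: 32.0
ee_pos: [679.1, 149.6, 179.8]
orientation: [-2.006, -2.416, 0.003]
ft_force: [-0.3, -0.4, -1.9]
width: 23.8
grasp_force: 30.0
```

```bash
python3 - <<'E'
from h import *
go(481.9,364.5,84,.188)
E
```

```text
t 32.0 pos [679.1 149.6 179.8] head 0.185 tilt 0.0024 shift [ 4.95 -3.08  1.92] wz -0.02 w 23.8
```

Request:
{"method": "step_arm", "body": {
  "plan": [
    [-1, 0.25, -0.15, 0, 0, 0, 0],
    [-1, 0.4, -0.25, 0, 0, 0, 0],
    [-1, 0.5, -0.3, 0, 0, 0, 0],
    [-1, 0.6, -0.4, 0, 0, 0, 0],
    [-1, 0.6, -0.4, 0, 0, 0, 0],
    [-1, 0.6, -0.4, 0, 0, 0, 0],
    [-1, 0.6, -0.4, 0, 0, 0, 0],
    [-1, 0.6, -0.3, 0, 0, 0, 0],
    [-1, 0.45, -0.25, 0, 0, 0, 0],
    [-1, 0.35, -0.23, 0, 0, 0, 0],
    [-1, 0, 0, 0, 0, 0, 0],
    [-1, 0, 0, 0, 0, 0, 0],
    [-1, 0, 0, 0, 0, 0, 0]
  ]
}}

```text
t: 33.62
ee_pos: [483.7, 364.2, 181.4]
orientation: [2.008, 2.416, -0.0]
ft_force: [-0.1, -1.3, -1.3]
width: 23.7
grasp_force: 30.0
```

```bash
python3 - <<'E'
from h import *
go(481.9,364.5,84,.188)
E
```

```text
t 33.625 pos [483.7 364.2 181.4] head 0.184 tilt 0.0001 shift [ 0.01 -0.03  1.95] wz -0.03 w 23.7
```

Request:
{"method": "step_arm", "body": {
  "plan": [
    [-1, 0.01, -0.03, 0.4, 0, 0, 0],
    [-1, 0, 0, 0.5, 0, 0, 0],
    [-1, 0, 0, 0.5, 0, 0, 0],
    [-1, 0, 0, 0.3, 0, 0, 0],
    [-1, 0, 0, 0.15, 0, 0, 0],
    [-1, 0, 0, 0.05, 0, 0, 0],
    [-1, 0, 0, 0.01, 0, 0, 0],
    [-1, 0, 0, 0, 0, 0, 0]
  ]
}}

```text
t: 34.62
ee_pos: [482.0, 365.3, 86.6]
orientation: [2.006, 2.417, 0.002]
ft_force: [-0.2, -0.1, -1.5]
width: 23.5
grasp_force: 30.0
```

Request:
{"method": "step_arm", "body": {
  "plan": [
    [-0.4, 0, 0, 0, 0, 0, 0],
    [-0.3, 0, 0, 0, 0, 0, 0],
    [0.3, 0, 0, 0, 0, 0, 0],
    [0.3, 0, 0, 0, 0, 0, 0],
    [0.3, 0, 0, -0.4, 0, 0, 0],
    [0.3, 0, 0, -1, 0, 0, 0],
    [0.3, 0, 0, -1, 0, 0, 0],
    [0.3, 0, 0, -1, 0, 0, 0],
    [0.3, 0, 0, -1, 0, 0, 0],
    [0.3, 0, 0, 0, 0, 0, 0],
    [0.3, 0, 0, 0, 0, 0, 0]
  ]
}}

```text
t: 36.0
ee_pos: [481.2, 364.8, 306.4]
orientation: [2.006, 2.417, 0.001]
ft_force: [0.0, 0.1, -0.9]
width: 57.4
grasp_force: 0.0
```

```bash
python3 - <<'E'
from h import *
from workcell import vision
o,im=snap("w13");P=cloud(im).reshape(-1,3);print(o["ee_pos"])
for z0,z1 in((30,86),(98,116),(136,150)):
    k=(P[:,0]>440)&(P[:,0]<530)&(P[:,1]>325)&(P[:,1]<405)&(P[:,2]>z0)&(P[:,2]<z1)
    if k.sum()>8: c=cv2.minEnclosingCircle(P[k][:,:2].astype(np.float32));print(k.sum(),c,np.median(P[k],0),P[k][:,2].max())
s=vision.get_image("scene")["pixels"][110:340,120:370,::-1]
cv2.imwrite("pics/s13.png",cv2.resize(s,None,fx=2.5,fy=2.5,interpolation=cv2.INTER_CUBIC))
E
```

```text
[481.24168907 364.75336592 306.42157338]
420 ((480.6256408691406, 365.9041748046875), 21.36907196044922) [476.36876001 380.24560843  79.70144661] 85.99922156757788
234 ((480.6251220703125, 365.8739013671875), 12.429027557373047) [479.22856347 371.37892678 109.44944509] 115.6723370128172
127 ((480.5347900390625, 365.611328125), 6.5911688804626465) [480.4671116  366.66743908 141.51038751] 146.0818442551885
```

View pics/s13.png

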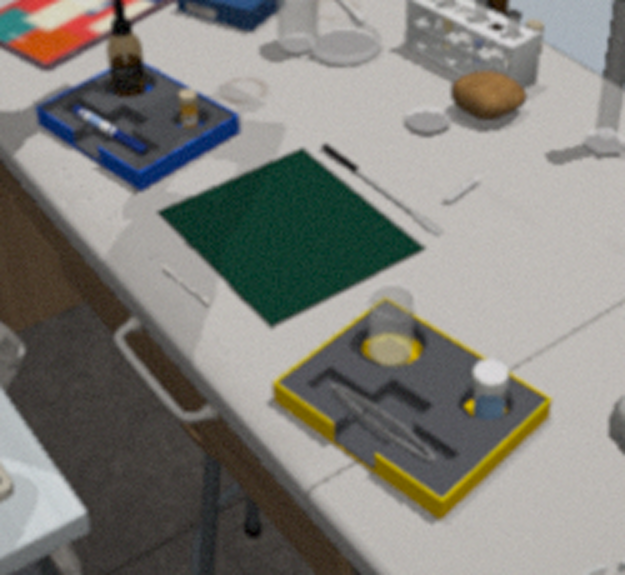

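The bottle (125,75), vial (188,108) and pot (490,390) stand in their wells, and the beaker and spatula are in place. The tweezers (330,385)–(435,458) look slightly off-centre, so I'll check them and the marker numerically in the tray frames.

```bash
python3 - <<'E'
from h import *
def loc(n,c,yaw,nm):
    o,im=pickle.load(open(n+".pkl","rb"));P=cloud(im).reshape(-1,3);P=P[np.isfinite(P).all(1)]
    a,b=np.cos(yaw),np.sin(yaw);d=P[:,:2]-c;x=d@[a,b];y=d@[-b,a]
    k=(x>-54)&(x<-26)&(abs(y)<74)&(P[:,2]>17.0)&(P[:,2]<40)
    q=np.c_[x,y][k].astype(np.float32);print(nm,k.sum(),cv2.minAreaRect(q),np.percentile(P[k][:,2],[5,50,95]))
    for y0 in range(-70,71,20):
        m=abs(q[:,1]-y0)<10
        if m.any(): print(y0,m.sum(),q[m,0].min().round(1),q[m,0].max().round(1),np.median(P[k][m,2]).round(1))
loc("w7",(436.9,-231.2),.183,"tweezers")
loc("w4",(455.4,303.5),.188,"marker")
E
```

```text
tweezers 168 ((-37.97727584838867, 1.580902099609375), (117.1707992553711, 13.784344673156738), 89.86482238769531) [17.53968492 20.22329574 22.07037762]
-50 11 -43.7 -34.6 17.5
-30 28 -44.9 -32.2 18.7
-10 29 -44.9 -31.1 19.6
10 32 -44.8 -31.1 20.6
30 32 -43.6 -31.3 20.8
50 34 -41.1 -33.8 20.6
70 2 -37.5 -36.3 20.8
marker 1951 ((-37.83596420288086, 1.2207260131835938), (12.455445289611816, 129.39947509765625), 0.34724658727645874) [19.58755253 22.92325231 25.44774928]
-70 23 -41.8 -32.8 22.0
-50 256 -43.7 -31.8 22.8
-30 275 -43.1 -31.4 23.0
-10 294 -43.3 -31.6 22.9
10 320 -44.0 -31.8 23.0
30 332 -44.1 -32.0 22.9
50 349 -44.4 -32.3 23.0
70 102 -44.3 -32.5 22.7
```

```bash
python3 -c "
from workcell import ctrl
print(ctrl.close_job())"
```

```text
the job is handed in; nothing more can be done
None
```

Both kits are made up and the job is handed in at about 36 s of the 125 s; my last camera measurements put all five items within tolerance in their wells and grooves, and pictures show the beaker and spatula in place, but no verdict came back.

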